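# Shut the vent light with the window pole

### The arm

A 7-joint arm with a two-finger parallel gripper is mounted at the origin on the work surface. World frame = base frame: x ahead of the robot, y to its left, z up, the work surface at z = 0. Lengths are in m, angles in rad, forces in N, time in s.
With the tool pointing down it reaches from about 0.425 to 0.875 m from the base axis. Payload 8.4 kg.
Tool frame: the origin (TCP) lies at the very end of the fingers, on their centre line; the grasp point (between the pads) lies pinch_z behind it (pinch_z is the distance from the TCP to the grasp point, in m); z points along the fingers, y is the line along which they close (so a half turn about z gives the same grasp; the last joint's range is limited). The gripper opens to 85 mm and grips with 20 to 120 N. Pads are 22 mm wide; open, the fingers measure 114 mm over their backs; the gripper's body (76 mm by 85 mm) begins 54 mm behind the grasp point. The pads swing forward as they close: fully open they stand 13 mm farther back than shut.
Start: joints at [1.171, 0.333, 0.04, 1.465, -0.013, 1.343, -0.059], TCP at [0.193, -0.621, 0.231] pointing down, gripper open.
Joint ranges: [-2.58, 2.58], [-0.38, 2.09], [-1.3, 1.39], [0.25, 2.4], [-1.5, 4.64], [0.08, 2.09], [-2.65, 2.65]. Speed limits (rad/s): [2.22, 2.22, 2.79, 2.79, 3.14, 3.14, 3.14].

### API

Orientations are given as [roll, pitch, yaw] about the fixed x, y, z axes, in that order (R = Rz(yaw) Ry(pitch) Rx(roll)).
In Python, from bench import * gives the robot as it stands.
- The arm moves only by the tool play_rows, never from a script. Its argument "series" is a list that holds one entry, the list of rows, each a list of 7 numbers: the closure, from 0 (fully open) to 1 (shut), then the shift along the world's x, y, z in mm, then the turn, a rotation vector about the world's x, y, z in rad. In form: [[[grip, x, y, z, rx, ry, rz], ...]]. A call has 1 to 5 rows; each row is the pose to reach, as a shift and turn from the pose commanded when the call began; what a row does not reach only later rows make up. A row lasts 1/12 s, in which the tool goes at most 41.7 mm and 7.16 degrees, less where a joint would pass 70% of its speed; a pose out of reach is approached as far as the arm can. A call with a gripper value outside its range is refused whole. The fingers move at their own pace and stop on an object; "squeeze" is the grip in N (left out, the last holds). Time passes only in rows, so rows that repeat a pose let the fingers close. It gives the time, the measured TCP pose, the force, the opening and the grip force at its end, in the units of the state.
- read_state(): the state, without advancing time (a new reading comes with each control period).
- camera(name): name is "scene" or "top"; returns (picture, depth): 480x640x3 uint8, red, green, blue; 480x640 float32, m along the optical axis (not along the pixel's ray), 0 where there is no reading.
- camera_model(name): a dict with "fx", "fy", "cx", "cy" (pixels), "R" (3x3) and "t" (3): a world point X has camera coordinates R X + t. Camera axes: x right, y down, z forward; pixel columns grow to the right and rows downward; lengths in m; the calibration is good to about 2 mm. A picture is of the moment at which its call begins. camera_model takes no time and is no camera call.
- hand_in(): hands the job in; it is judged then, once.
The state is a dict: "time": time; "q": joint angles; "qvel": joint speeds; "joint_efforts": joint torques, N m; "tool_pos": TCP position; "tool_rot": TCP orientation; "contact_force": force on the tool from outside, world axes, zero at the start; "torque": the same for the moment, N m; "gripper_width": finger opening in m; "grip_force": force on a finger pad.
Only numpy, scipy, OpenCV 4.12 (cv2) and the standard library are available. Lean on these libraries where they do the work, as an engineer would, in place of code of your own. Each camera call takes 0.05 s, during which the arm holds its last target. There are 200 camera calls.

### The job

The vent light in the glazed screen beside the desk has been left open. Pick up the window pole, put its hook through the brass ring eye on the sash and draw the sash in with it, gently, until you feel the roller catch click over and it stays fully shut; do not wrench the eye, and do not touch the screen or sash with the robot itself. Then unhook the pole and lay it back flat on the desk without dropping it, leaving the box, plant and mug where they stand.

Things in the scene. Friction and masses are not known exactly. Their poses are not given: they have to be found in the camera images.
- screen: Black metal-framed glazed screen fixed to the desk: 570 long along its x (-200 to +370), 44 thick, 360 high. Origin on the desk under the middle of the vent opening, in mid-thickness; z up; room and robot on its -y side. Opening: jambs' inner faces at x = -174 and +174, bar below up to z = 83, head above from z = 330. Sash in it: 340 wide, 222 high, 22 thick, in the plane y = 0 at angle 0.
- sash (a joint): Opening angle of the bottom-hung sash (0.5 kg), rad: 0 = upright in the frame, open up to 0.75. Opening, its top leans away from the robot to the screen's +y. A friction stay (0.38 N m) holds it where it is left when open: 2 to 4 N at the eye draws it in. Below about 0.1 two sprung buffer pins on the jambs (2.5 to 3.5 N together) push it back out unless it is latched.
- hinge (a point): Middle of the hinge line of the sash, at screen x = 0, y = 0, z = 85. The line runs along the screen's x.
- head (a point): Middle of the head's underside (screen x = 0, y = 0, z = 330). Below it, to z = 309, the catch: a sprung roller and, a rigid stop on its room side. A strike bar on top of the sash, 231 above the hinge, must snap past the roller: the pull climbs to about 13 N at the eye, drops as it clicks, rises again on the stop. The catch is hand-set, so the shut angle varies, -0.05 to 0.05; feel for it.
- eye (a point): Centre of the brass ring eye on the room side of the sash's top rail, mid-width (screen x = 0). Hole 13 wide, wire 5; the hole's axis is along the screen's x, parallel to the hinge. It bears a pull of 20 N, no more. 208 above the hinge line in the sash's plane and 33 to its room side (22 off the rail): at angle a, screen y = 208 sin a - 33 cos a, z = 85 + 208 cos a + 33 sin a.
- pole: Window pole lying on the desk, about 0.24 kg: 561 long along its x (-285 to +276), hook end at +x. Square black rubber grip 24 x 24, 140 long (x -70 to +70); aluminium tube 14 thick; black end cap and brass head 24 thick. Origin on the underside below the middle of the grip; the axis is 12 above. Centre of mass within 15 mm of the middle of the grip.
- grip (a point): Middle of the pole's grip, on the pole's axis (pole x = 0, z = 12).
- hook (a point): Middle of the hook pin's free length, at pole x = 272, y = -22, z = 12. At the end of the pole (x = 272) the brass pin, 8 thick, turns off square to the pole's -y side, level with its axis; its rounded tip is at y = -40. The brass head ends at x = 252.
- mintbox: Pale green storage box, 136 x 60 x 96 high, standing in front of the screen; leave it. Origin under its middle.
- plant: White pot 72 wide with a small plant, about 130 high in all, standing in front of the screen; leave it. Origin under its middle.
- mug: White mug, 76 wide, 85 high, handle on its +y side; leave it. Origin under its middle.

How it is judged:
On the way, in this order (a step that is already met when the one before it is completed fails the run):
1. the hook pin is through the eye while the sash is still open (distance between hook and eye below 0.017 m and value of joint sash above 0.2 rad), for 0.1 s.
2. the sash is drawn in to the shut position with the hook still in the eye (distance between hook and eye below 0.019 m and value of joint sash below 0.06 rad), for 0.1 s.
3. the pole is laid flat on the desk, still held by the fingers (not dropped) (height (world z) of pole below 0.008 m and height (world z) of hook below 0.03 m and contact force between the fingers and pole above 0.5 N), for 0.05 s.
At the end, for the whole second after the job is handed in: The sash stays fully shut on its catch (angle below 0.06 rad; unlatched, the buffer pins push it out beyond that), the pole lies flat on the desk at rest and released, and box, plant and mug stand within 20 mm of where they were (value of joint sash below 0.06 rad and height (world z) of pole below 0.006 m and height (world z) of hook below 0.02 m and angle between pole's own z axis and vertical below 0.06 rad and linear speed of pole below 0.02 m/s and distance of each of mintbox, plant, mug from where it was at the start of the episode below 0.02 m); the robot touches nothing.
It fails at once if the eye is wrenched: more than 22 N between pole and screen or sash (contact force between pole and screen above 22 N).
It fails at once if the robot's fingers or arm touch the screen or sash (contact force between any of the fingers, the arm and screen above 0.5 N).
It fails at once if the sash is swung in faster than 1.5 rad/s (velocity of joint sash below -1.5 rad/s).
It fails at once if box, plant or mug is knocked over or pushed away (distance of any of mintbox, plant, mug from where it was at the start of the episode above 0.03 m).
It also fails if it takes over 72 s, if anything falls off the work surface, if the arm or the gripper's body presses on something with over 40 N, if the wrist force passes 120 N, or if a joint passes its speed limit or range.

## Working session

There is one attempt and no reset: what is moved stays moved. The work goes in short steps, Python scripts to look and compute and a tool call to move; the robot and the scene stay as the last step left them, time stands still between calls to the robot, and variables do not carry over. Pictures are saved under pics/ and viewed, at most 10 in all, crops included, and the job is handed in when it is done.

Besides the shell and the picture viewer there is one more tool, called after "Request:" by a JSON object that holds its "method" and its "body". play_rows: Moves the arm, as the interface text tells. Its arguments: {"type":"object","properties":{"series":{"type":"array","items":{"type":"array","items":{"type":"array","items":{"type":"number"}}}},"squeeze":{"type":"number"}},"required":["series"]}

```bash
mkdir -p pics; ls; python3 - <<'E'
from bench import *
import cv2,numpy as np
s=read_state();print({k:np.round(v,3) for k,v in s.items()})
for n in("scene","top"):
    p,d=camera(n);cv2.imwrite(f"pics/{n}0.png",p[:,:,::-1]);np.savez(f"pics/{n}0.npz",p=p,d=d)
    m=camera_model(n);print(n,m)
E
```

```text
pics
{'time': np.float64(0.0), 'q': array([ 1.171,  0.334,  0.04 ,  1.466, -0.013,  1.343, -0.058]), 'qvel': array([-0.002,  0.001,  0.001,  0.   ,  0.   ,  0.002, -0.001]), 'joint_efforts': array([ 0.0000e+00, -6.5854e+01,  1.3650e+00, -4.0554e+01,  1.7000e-02,
        1.2000e-02,  0.0000e+00]), 'tool_pos': array([ 0.192, -0.62 ,  0.23 ]), 'tool_rot': array([-3.14 ,  0.   ,  0.301]), 'contact_force': array([ 0.048, -0.069,  0.394]), 'torque': array([-0.023, -0.045, -0.024]), 'grip_force': np.float64(0.0), 'gripper_width': np.float64(0.086)}
scene {'fx': 587.3132987005479, 'fy': 587.3132987005479, 'cx': 314.61131346247976, 'cy': 241.70510118929715, 'R': array([[ 0.32887933,  0.94415016, -0.02046595],
       [ 0.58740019, -0.22148433, -0.77839945],
       [-0.73945886,  0.24397778, -0.62743561]]), 't': array([-0.2177309 , -0.19384237,  1.70224036])}
top {'fx': 475.41957624223375, 'fy': 475.41957624223375, 'cx': 318.0873532435568, 'cy': 244.60103772325604, 'R': array([[-8.27110229e-03, -9.99965402e-01,  8.85013664e-04],
       [-9.93918883e-01,  8.12389836e-03, -1.09814647e-01],
       [ 1.09803658e-01, -1.78791997e-03, -9.93951689e-01]]), 't': array([0.03789238, 0.60877917, 0.92016432])}
```

View pics/scene0.png

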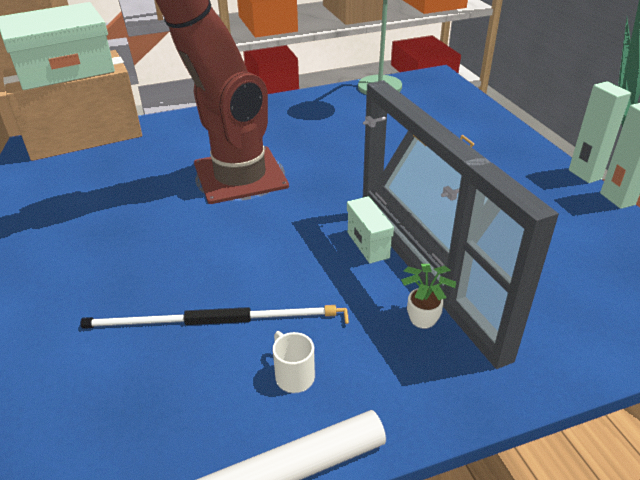

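View pics/top0.png

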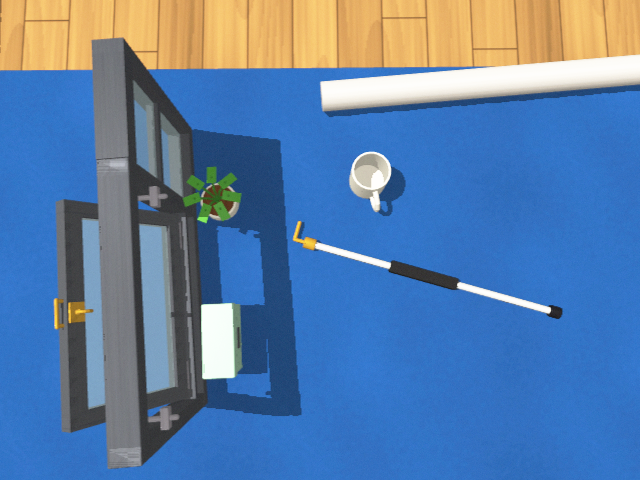

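The scene view shows the pole with its grip near (217,316) and hook at (345,315), and the open sash behind the frame. In the top view the grip is at (424,275), the hook at (298,232), the brass plate and eye at (78–92,311) and the frame top at u≈95–140.

```bash
cat > h.py <<'E'
from bench import *
import cv2,numpy as np
def cloud(n,d):
    m=camera_model(n);v,u=np.mgrid[:480,:640]
    P=np.stack([(u-m["cx"])/m["fx"]*d,(v-m["cy"])/m["fy"]*d,d],-1)
    return (P-m["t"])@m["R"]
def ray(n,u,v,z):
    m=camera_model(n);r=np.array([(u-m["cx"])/m["fx"],(v-m["cy"])/m["fy"],1.])@m["R"];c=-m["t"]@m["R"]
    return c+r*(z-c[2])/r[2]
def gold(p):
    h=cv2.cvtColor(p,cv2.COLOR_RGB2HSV);return (h[...,0]>14)&(h[...,0]<28)&(h[...,1]>150)&(h[...,2]>90)
E
python3 - <<'E'
from h import *
import bench;print([k for k in dir(bench) if not k.startswith('_')],getattr(bench,'pinch_z',None))
f=np.load("pics/top0.npz");p,d=f['p'],f['d'];P=cloud("top",d)
m=(d>0)&(abs(P[...,2]-.36)<.006)&(np.arange(640)[None]<220)
X=P[m];print("frame",len(X),X[:,2].mean(),cv2.minAreaRect((X[:,:2]*1000).astype(np.float32)))
c,vec=X[:,:2].mean(0),np.linalg.svd(X[:,:2]-X[:,:2].mean(0),full_matrices=False)[2];print(c,vec[0])
g=gold(p);n,l,st,ce=cv2.connectedComponentsWithStats(g.astype(np.uint8))
for i in range(1,n):
    if st[i,4]>15 and ce[i][1]>90 :
        k=(l==i)&(d>0);print("gold",st[i],ce[i].round(1),np.median(P[k],0).round(4),P[k].min(0).round(3),P[k].max(0).round(3))
# pole: non-blue above desk
roi=np.zeros((480,640),bool);roi[215:330,285:575]=1
h=cv2.cvtColor(p,cv2.COLOR_RGB2HSV)
dark=roi&(p.max(2)<60);n,l,st,ce=cv2.connectedComponentsWithStats(dark.astype(np.uint8))
for i in range(1,n):
    if st[i,4]>15: print("dark",st[i],ce[i].round(1),ray("top",*ce[i],.02).round(4),np.median(P[l==i],0).round(4))
white=roi&(p.min(2)>150);v,u=np.nonzero(white);W=np.array([ray("top",a,b,.016)[:2] for a,b in zip(u,v)])
k=np.linalg.svd(W-W.mean(0),full_matrices=False)[2][0];print("tube",W.mean(0),k,np.degrees(np.arctan2(k[1],k[0])))
for nm,bx in(("mint",(300,380,200,245)),("plant",(165,220,185,240)),("mug",(150,210,345,395))):
    Q=P[bx[0]:bx[1],bx[2]:bx[3]].reshape(-1,3);Q=Q[Q[:,2]>.05];print(nm,Q.min(0).round(3),Q.max(0).round(3))
cv2.imwrite("pics/c.png",cv2.resize(np.ascontiguousarray(p[270:350,40:140,::-1]),None,fx=6,fy=6,interpolation=0))
E
```

```text
['Unreachable', 'camera', 'camera_model', 'hand_in', 'pinch_z', 'read_state'] 0.0187
frame 14838 0.3591717018920034 ((578.7415771484375, 299.9560241699219), (570.416259765625, 45.939422607421875), 4.500588417053223)
[0.56614754 0.29809823] [-0.99690866 -0.07856926]
gold [294 221  22  29 194] [304.5 239.4] [0.6191 0.0576 0.0179] [0.602 0.039 0.01 ] [0.66  0.082 0.026]
gold [ 55 299   9  30 130] [ 57.3 314. ] [0.4817 0.4145 0.282 ] [0.463 0.408 0.273] [0.505 0.419 0.286]
gold [ 68 302  25  21 335] [ 76.3 311.5] [0.4871 0.3921 0.2739] [0.471 0.364 0.26 ] [0.5   0.403 0.292]
dark [389 261  69  28 771] [423.1 275.1] [ 0.5468 -0.1788  0.02  ] [ 0.5468 -0.1777  0.023 ]
dark [547 306  15  13 120] [555.1 312. ] [ 0.4709 -0.4409  0.02  ] [ 0.4709 -0.4406  0.0209]
tube [ 0.54018709 -0.20523114] [-0.27887844 -0.96032641] -106.19327766442915
mint [0.359 0.035 0.05 ] [0.504 0.249 0.981]
plant [0.504 0.035 0.051] [0.75  0.288 0.981]
mug [ 0.504 -0.108  0.05 ] [0.784 0.035 0.981]
```

View pics/c.png

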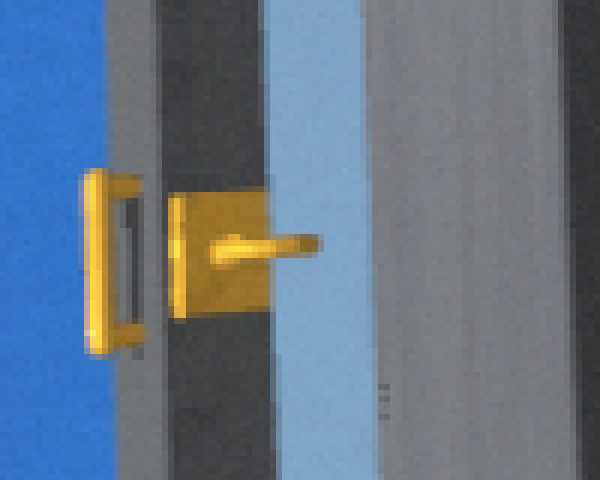

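The frame fits 570×46 mm at z=0.359. That puts the screen origin at about (0.494, 0.293) with yaw 4.5°. The strike bar gives a sash angle of about 0.556, so the eye is near (0.488, 0.375, 0.279), which agrees with the brass ring's extents in depth. Next I go above the grip.

Request:
{"method": "play_rows", "body": {"series": [[[0,25,31,-3,0,0,0.066],[0,50,62,-6,0,0,0.132],[0,75,93,-9,0,0,0.198],[0,100,124,-12,0,0,0.264],[0,125,155,-15,0,0,0.33]]]}}

```text
time: 0.52
tool_pos: [0.3183, -0.464, 0.2159]
tool_rot: [-3.141, 0.0, 0.634]
contact_force: [1.5, -0.2, -0.7]
gripper_width: 0.0854
grip_force: 0.0
```

Request:
{"method": "play_rows", "body": {"series": [[[0,25,31,-3,0,0,0.066],[0,50,62,-6,0,0,0.132],[0,75,93,-9,0,0,0.198],[0,100,124,-12,0,0,0.264],[0,125,155,-15,0,0,0.33]]]}}

```text
time: 0.93
tool_pos: [0.4432, -0.309, 0.2011]
tool_rot: [-3.141, 0.0, 0.964]
contact_force: [0.6, -1.5, -0.0]
gripper_width: 0.0852
grip_force: 0.0
```

Request:
{"method": "play_rows", "body": {"series": [[[0,25,31,-10,0,0,0.066],[0,50,62,-25,0,0,0.132],[0,75,93,-40,0,0,0.198],[0,104,132,-60,0,0,0.264],[0,104,132,-80,0,0,0.33]]]}}

```text
time: 1.35
tool_pos: [0.5507, -0.1723, 0.1222]
tool_rot: [3.138, -0.003, 1.301]
contact_force: [0.1, 0.8, 0.8]
gripper_width: 0.0855
grip_force: 0.0
```

Request:
{"method": "play_rows", "body": {"series": [[[0,0,0,-30,0,0,0],[0,0,0,-60,0,0,0],[0,0,0,-90,0,0,0],[0,0,0,-100,0,0,0],[0,0,0,-100,0,0,0]]]}}

```text
time: 1.77
tool_pos: [0.5443, -0.1782, 0.0185]
tool_rot: [-3.136, -0.0, 1.291]
contact_force: [-0.5, -0.5, 0.8]
gripper_width: 0.0855
grip_force: 0.0
```

```bash
python3 - <<'E'
from h import *
s=read_state();print(s['tool_pos'],s['tool_rot'],s['q'].round(2))
E
```

```text
[ 0.54432983 -0.17819757  0.01853301] [-3.13599959e+00 -3.91330800e-04  1.29084612e+00] [ 0.57  0.42 -0.4   1.85  0.2   0.92 -0.2 ]
```

Request:
{"method": "play_rows", "body": {"series": [[[0,2,0,-8,0,0,0],[0,2,0,-14,0,0,0],[0.4,2,0,-14,0,0,0],[0.7,2,0,-14,0,0,0],[1,2,0,-14,0,0,0]]], "squeeze": 80}}

```text
time: 2.18
tool_pos: [0.5491, -0.179, 0.0082]
tool_rot: [3.14, 0.0, 1.291]
contact_force: [0.1, 0.6, -0.0]
gripper_width: 0.0517
grip_force: 0.0
```

Request:
{"method": "play_rows", "body": {"series": [[[1,0,0,0,0,0,0],[1,0,0,0,0,0,0],[1,0,0,0,0,0,0],[1,0,0,0,0,0,0],[1,0,0,0,0,0,0]]]}}

```text
time: 2.6
tool_pos: [0.5491, -0.1789, 0.0081]
tool_rot: [3.141, 0.0, 1.291]
contact_force: [-0.8, 0.1, 5.7]
gripper_width: 0.022
grip_force: 79.9
```

Request:
{"method": "play_rows", "body": {"series": [[[1,0,0,8,0,0,0],[1,0,0,25,0,0,0],[1,0,0,50,0,0,0],[1,0,0,80,0,0,0],[1,0,0,110,0,0,0]]]}}

```text
time: 3.02
tool_pos: [0.5477, -0.1784, 0.1182]
tool_rot: [-3.14, -0.0, 1.291]
contact_force: [1.1, -0.3, -2.4]
gripper_width: 0.0224
grip_force: 78.8
```

Request:
{"method": "play_rows", "body": {"series": [[[1,-10,0,30,0,0,0.06],[1,-25,0,60,0,0,0.14],[1,-45,0,90,0,0,0.22],[1,-70,10,115,0,0,0.3],[1,-91,30,130,0,0,0.361]]]}}

```text
time: 3.43
tool_pos: [0.4566, -0.1505, 0.2501]
tool_rot: [3.14, 0.002, 1.653]
contact_force: [1.2, 0.2, -1.1]
gripper_width: 0.0222
grip_force: 78.9
```

Request:
{"method": "play_rows", "body": {"series": [[[1,0,30,0,0.03,0.002,0],[1,0,60,0,0.06,0.005,0],[1,0,90,0,0.1,0.008,0],[1,0,107,0,0.1,0.008,0],[1,0,107,0,0.1,0.008,0]]]}}

```text
time: 3.85
tool_pos: [0.4571, -0.0378, 0.2477]
tool_rot: [3.141, -0.101, 1.657]
contact_force: [-0.3, -0.1, -3.7]
gripper_width: 0.0222
grip_force: 79.1
```

```bash
python3 - <<'E'
from h import *
s=read_state();print(s['tool_pos'],s['tool_rot'],s['q'].round(2),s['gripper_width'],s['grip_force'])
for n in("top","scene"):
    p,d=camera(n);P=cloud(n,d);g=gold(p)
    c,l,st,ce=cv2.connectedComponentsWithStats(g.astype(np.uint8))
    for i in range(1,c):
        k=(l==i)&(d>0)
        if 15<st[i,4]<2000 and k.any():print(n,st[i],ce[i].round(1),np.median(P[k],0).round(4),P[k].min(0).round(3),P[k].max(0).round(3))
    cv2.imwrite(f"pics/{n}1.png",p[:,:,::-1])
    np.savez(f"pics/{n}1.npz",p=p,d=d)
a=cv2.imread("pics/top1.png")[190:350,40:340];b=cv2.imread("pics/scene1.png")[100:300,330:570]
cv2.imwrite("pics/m1.png",np.hstack([cv2.resize(a,(480,256)),cv2.resize(b,(307,256))]))
E
```

```text
[ 0.45708588 -0.03780709  0.24771896] [ 3.14142971 -0.10105997  1.65656061] [ 0.64 -0.03 -0.55  1.85 -0.12  1.34  0.2 ] 0.02216299455001197 79.05253529548645
top [ 55 299   9  30 129] [ 57.2 314.1] [0.4817 0.4142 0.2824] [0.463 0.408 0.274] [0.505 0.419 0.285]
top [ 68 302  25  21 335] [ 76.3 311.5] [0.4871 0.3924 0.2736] [0.471 0.364 0.258] [0.5   0.402 0.292]
top [180 319  34  34 453] [196. 341.] [0.44   0.2069 0.2826] [0.399 0.186 0.026] [0.474 0.287 0.29 ]
```

View pics/m1.png

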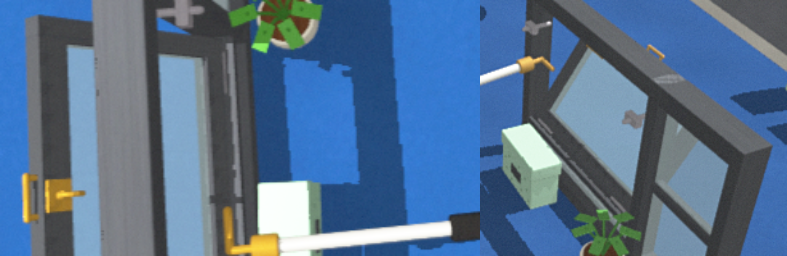

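```bash
cat >> h.py <<'E'
O=np.array([.4940,.2933,0]);e=np.array([.9969,.0785,0]);nn=np.array([-.0785,.9969,0])
def S(X):
    X=np.asarray(X)-O;return np.stack([X@e,X@nn,X[...,2]],-1)*1000
def line(Q):
    v=np.linalg.svd(Q-Q.mean(0),full_matrices=False)[2][0];return Q.mean(0),v
E
python3 - <<'E'
from h import *
f=np.load("pics/top1.npz");p,d=f['p'],f['d'];P=cloud("top",d);g=gold(p);U=np.arange(640)[None]+0*d;V=np.arange(480)[:,None]+0*d
s=S(P)
pin=g&(U>=176)&(U<=190)&(V>315)&(V<345)
for v in range(318,346,2):
    k=pin&(V==v)
    if k.any():
        z=s[k][:,2]; print(v,U[k].min(),U[k].max(),s[k].round(0).tolist()[:9:2])
k=g&(U>=84)&(U<96)&(V>300)&(V<325)
print("ring",s[k].min(0).round(1),s[k].max(0).round(1))
for u in range(84,95): 
    q=k&(U==u)
    if q.any(): print(u,V[q].min(),V[q].max(),s[q].mean(0).round(1))
w=(p.min(2)>150)&(U>225)&(U<340)&(V>320)&(V<350)&(P[...,2]>.2)
c,v=line(P[w]);print("tube",S(c),v,"deg in screen",np.degrees(np.arctan2(v@e,v@nn)),v[2]/np.hypot(*v[:2]),w.sum())
E
```

```text
320 180.0 183.0 [[-26.0, -56.0, 280.0], [-26.0, -59.0, 282.0]]
322 180.0 184.0 [[-28.0, -56.0, 281.0], [-29.0, -59.0, 281.0], [-29.0, -62.0, 281.0]]
324 180.0 184.0 [[-31.0, -55.0, 280.0], [-32.0, -59.0, 281.0], [-32.0, -62.0, 281.0]]
326 180.0 184.0 [[-34.0, -56.0, 281.0], [-34.0, -59.0, 283.0], [-35.0, -61.0, 279.0]]
328 180.0 184.0 [[-44.0, -3.0, 100.0], [-37.0, -59.0, 283.0], [-38.0, -62.0, 283.0]]
330 180.0 184.0 [[-48.0, -3.0, 100.0], [-40.0, -58.0, 282.0], [-40.0, -61.0, 282.0]]
332 180.0 184.0 [[-51.0, -3.0, 101.0], [-43.0, -58.0, 282.0], [-43.0, -61.0, 281.0]]
334 181.0 184.0 [[-46.0, -56.0, 281.0], [-46.0, -60.0, 283.0]]
336 181.0 185.0 [[-49.0, -56.0, 281.0], [-49.0, -59.0, 281.0], [-49.0, -62.0, 280.0]]
338 181.0 185.0 [[-51.0, -56.0, 282.0], [-52.0, -60.0, 284.0], [-52.0, -61.0, 278.0]]
340 181.0 185.0 [[-54.0, -56.0, 280.0], [-55.0, -59.0, 282.0], [-55.0, -62.0, 282.0]]
342 181.0 185.0 [[-57.0, -56.0, 281.0], [-57.0, -60.0, 284.0], [-58.0, -61.0, 278.0]]
344 181.0 190.0 [[-73.0, -3.0, 100.0], [-60.0, -58.0, 280.0], [-61.0, -61.0, 281.0], [-61.0, -64.0, 280.0], [-61.0, -67.0, 282.0]]
ring [ -9.1  71.4 258.5] [  0.9  93.8 292.2]
84 310.0 317.0 [ -3.4  84.6 277.1]
85 310.0 312.0 [ -0.7  77.4 288.8]
86 310.0 311.0 [-1.000e-01  7.690e+01  2.868e+02]
87 310.0 311.0 [-2.000e-01  7.530e+01  2.872e+02]
88 310.0 311.0 [ -0.3  74.4 286.1]
89 310.0 311.0 [ -0.4  74.3 283.3]
90 310.0 311.0 [ -0.5  72.2 284.7]
91 310.0 311.0 [ -0.6  72.2 281.5]
92 310.0 310.0 [ -0.   71.4 280.2]
tube [ -61.7404512  -189.71918196  280.15507111] [-0.08070146  0.09165535 -0.99251528] deg in screen -36.86112394780395 -8.127340422252612 898
```

Request:
{"method": "play_rows", "body": {"series": [[[1,-3,35,0,0,0,0],[1,-6,70,0,0,0,0],[1,-9,105,0,0,0,0],[1,-11,130,0,0,0,0],[1,-11,140,0,0,0,0]]]}}

```text
time: 4.37
tool_pos: [0.4458, 0.1013, 0.2477]
tool_rot: [3.141, -0.1, 1.655]
contact_force: [-0.8, 0.1, -2.2]
gripper_width: 0.0221
grip_force: 79.0
```

Request:
{"method": "play_rows", "body": {"series": [[[1,0,0,0,0,0,0],[1,0,0,0,0,0,0],[1,0,0,0,0,0,0]]]}}

```text
time: 4.62
tool_pos: [0.4468, 0.0962, 0.2471]
tool_rot: [-3.141, -0.1, 1.649]
contact_force: [-0.2, 0.2, -2.6]
gripper_width: 0.0223
grip_force: 79.0
```

```bash
cat >> h.py <<'E'
def look(tag):
    s=read_state();print(s['tool_pos'].round(4),s['tool_rot'].round(3),s['contact_force'].round(1))
    p,d=camera("top");np.savez(f"pics/{tag}.npz",p=p,d=d);P=cloud("top",d);g=gold(p);q=S(P)
    cv2.imwrite(f"pics/{tag}.png",cv2.resize(np.ascontiguousarray(p[260:370,40:190,::-1]),None,fx=5,fy=5,interpolation=0))
    return p,d,g,q
E
python3 - <<'E'
from h import *
p,d,g,q=look("t2")
p2,d2=camera("scene");cv2.imwrite("pics/s2.png",cv2.resize(np.ascontiguousarray(p2[100:240,360:520,::-1]),None,fx=5,fy=4))
E
```

```text
[0.4468 0.0962 0.2471] [-3.141 -0.1    1.649] [-0.2  0.2 -2.6]
```

View pics/t2.png

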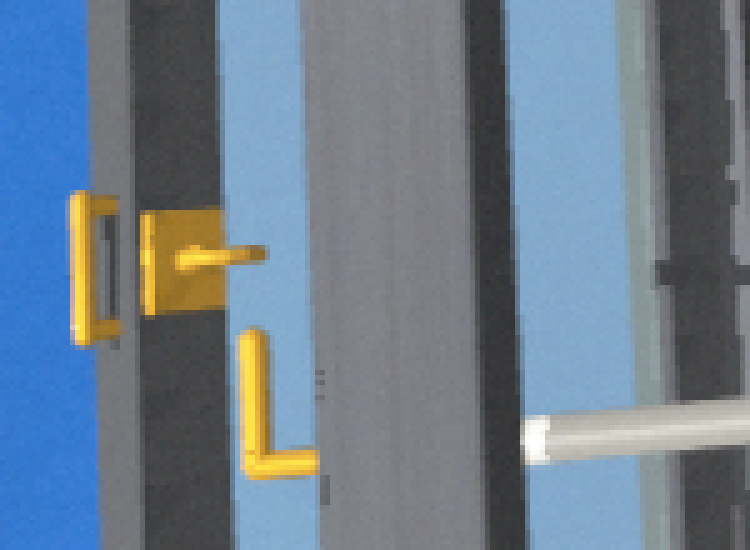

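```bash
cat >> h.py <<'E'
def pinring(p,d,g,q,u0=84,u1=100,v0=322,v1=352):
    # pin centre pixel per row, subpixel by gold weighting, ray onto plane z=zp
    U=np.arange(640)
    w=np.clip(p[...,0].astype(float)-p[...,2].astype(float),0,None)
    rows=[]
    for v in range(v0,v1):
        k=g[v]&(U>=u0)&(U<=u1)
        if 2<=k.sum()<=7: 
            a=np.nonzero(k)[0];a=np.arange(a.min()-1,a.max()+2);rows.append([(U[a]*w[v,a]).sum()/w[v,a].sum(),v,np.median(q[v,k,2])])
    rows=np.array(rows);zt=np.median(rows[:,2]);print("pin top z",zt,np.percentile(rows[:,2],[20,80]))
    X=S(np.array([ray("top",r[0],r[1],.279) for r in rows]))
    k=np.polyfit(X[:,0],X[:,1],1);print("pin x range",X[:,0].min().round(1),X[:,0].max().round(1),"y at tip-18:",np.polyval(k,X[:,0].max()-18).round(2),"slope deg",np.degrees(np.arctan(k[0])).round(2),"resid",np.std(X[:,1]-np.polyval(k,X[:,0])).round(2))
E
python3 - <<'E'
from h import *
f=np.load("pics/t2.npz");p,d=f['p'],f['d'];g=gold(p);q=S(cloud("top",d));pinring(p,d,g,q)
print("ring tip",S([ray("top",u,310.5,.279) for u in (92,92.5,93,93.5)]).round(1), p[310,88:96].tolist())
c=[]
for v in list(range(281,297)):  # strike/rail edges reference
    pass
f1=np.load("pics/top1.npz");p,d=f1['p'],f1['d'];g=gold(p);q=S(cloud("top",d));pinring(p,d,g,q,177,190,320,343)
# screen yaw check from frame-top edges
q=S(cloud("top",np.load("pics/top0.npz")['d']));m=(abs(q[...,2]-359)<5)&(np.arange(640)[None]<220)
ys=[(np.median(q[v,m[v],0]),q[v,m[v],1].min(),q[v,m[v],1].max()) for v in range(60,440,5) if m[v].sum()>20];ys=np.array(ys)
print("edge slopes deg",np.degrees(np.polyfit(ys[:,0],ys[:,1],1)[0]),np.degrees(np.polyfit(ys[:,0],ys[:,2],1)[0]),ys[:,1].mean(),ys[:,2].mean())
E
```

```text
pin top z 280.7315318105148 [280.44009619 281.58424319]
pin x range -55.9 -22.9 y at tip-18: 75.81 slope deg -0.35 resid 0.09
ring tip [[ -0.7  72.  279. ]
 [ -0.8  71.2 279. ]
 [ -0.8  70.5 279. ]
 [ -0.9  69.8 279. ]] [[200, 150, 56], [180, 136, 48], [142, 105, 41], [143, 108, 44], [135, 103, 47], [132, 138, 144], [131, 169, 205], [132, 172, 206]]
pin top z 281.4378849249737 [280.9354151  281.87076463]
pin x range -57.6 -25.8 y at tip-18: -58.03 slope deg 0.37 resid 0.06
edge slopes deg -0.036469886813617985 0.04619573901641704 -21.763098671868114 21.10680783925682
```

Request:
{"method": "play_rows", "body": {"series": [[[1,-0.5,6,1,0,0,0],[1,-0.5,6,1,0,0,0],[1,-0.5,6,1,0,0,0],[1,-0.5,6,1,0,0,0],[1,-0.5,6,1,0,0,0]]]}}

```text
time: 5.13
tool_pos: [0.4461, 0.1041, 0.2483]
tool_rot: [3.142, -0.1, 1.652]
contact_force: [-0.2, 0.7, -3.3]
gripper_width: 0.0218
grip_force: 79.1
```

```bash
python3 - <<'E'
from h import *
pinring(*look("t3"))
E
```

```text
[0.4461 0.1041 0.2483] [ 3.142 -0.1    1.652] [-0.2  0.7 -3.3]
pin top z 282.2175077415346 [281.30511389 283.00354942]
pin x range -57.5 -23.6 y at tip-18: 81.75 slope deg 13.95 resid 2.53
```

```bash
python3 - <<'E'
from h import *
f=np.load("pics/t3.npz");p,d=f['p'],f['d'];pinring(p,d,gold(p),S(cloud("top",d)),80,97,327,350)
p,d,g,q=look("t3b");pinring(p,d,g,q,80,97,327,350)
E
```

```text
pin top z 281.5578585372898 [280.90970891 282.43581269]
pin x range -55.2 -23.6 y at tip-18: 84.68 slope deg -0.35 resid 0.09
[0.4461 0.1041 0.2483] [ 3.142 -0.1    1.652] [-0.2 -0.  -2.6]
pin top z 281.8406277131284 [281.05206292 282.3317309 ]
pin x range -55.2 -23.6 y at tip-18: 84.68 slope deg -0.32 resid 0.09
```

Request:
{"method": "play_rows", "body": {"series": [[[1,0,-2.5,0,0,0,0],[1,0,-2.5,0,0,0,0],[1,0,-2.5,0,0,0,0]]]}}

```text
time: 5.48
tool_pos: [0.4461, 0.1014, 0.2483]
tool_rot: [3.142, -0.1, 1.651]
contact_force: [-0.5, 1.3, -3.1]
gripper_width: 0.022
grip_force: 79.1
```

```bash
python3 - <<'E'
from h import *
p,d,g,q=look("t4");pinring(p,d,g,q,80,97,327,350)
E
```

```text
[0.4461 0.1014 0.2483] [ 3.142 -0.1    1.651] [-0.5  1.3 -3.1]
pin top z 282.0007841787908 [281.30447818 282.69057937]
pin x range -55.4 -23.8 y at tip-18: 82.07 slope deg -0.05 resid 0.08
```

Request:
{"method": "play_rows", "body": {"series": [[[1,4,0.3,0,0,0,0],[1,8,0.6,0,0,0,0],[1,12,0.9,0,0,0,0],[1,16,1.2,0,0,0,0],[1,16,1.2,0,0,0,0]]]}}

```text
time: 5.95
tool_pos: [0.4629, 0.103, 0.2482]
tool_rot: [3.141, -0.101, 1.652]
contact_force: [-0.8, -0.4, -3.6]
gripper_width: 0.0223
grip_force: 79.1
```

```bash
python3 - <<'E'
from h import *
p,d,g,q=look("t5");pinring(p,d,g,q,80,97,321,342)
E
```

```text
[0.4629 0.103  0.2482] [ 3.141 -0.101  1.652] [-0.8 -0.4 -3.6]
pin top z 281.89683949298677 [281.45344509 282.20729324]
pin x range -41.6 -16.5 y at tip-18: 81.52 slope deg 4.63 resid 1.35
```

Request:
{"method": "play_rows", "body": {"series": [[[1,4,0.2,0,0,0,0],[1,8,0.5,0,0,0,0],[1,12,0.8,0,0,0,0],[1,12,0.8,0,0,0,0]]]}}

```text
time: 6.33
tool_pos: [0.4748, 0.1037, 0.2483]
tool_rot: [3.141, -0.101, 1.652]
contact_force: [0.6, -1.7, -3.0]
gripper_width: 0.0221
grip_force: 79.1
```

```bash
python3 - <<'E'
from h import *
look("t6")
E
```

```text
[0.4748 0.1037 0.2483] [ 3.141 -0.101  1.652] [ 0.6 -1.7 -3. ]
```

View pics/t6.png

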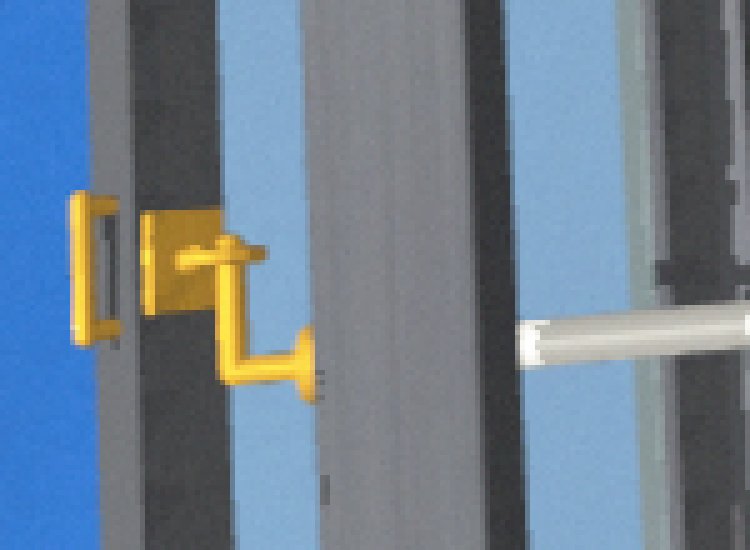

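The picture shows the pin tip, at crop (230,238), emerging past the ring at (245,255): it is going through the hole. I continue to mid-pin.

Request:
{"method": "play_rows", "body": {"series": [[[1,4,0.3,0,0,0,0],[1,8,0.6,0,0,0,0],[1,12,1,0,0,0,0],[1,12,1,0,0,0,0],[1,12,1,0,0,0,0]]]}}

```text
time: 6.8
tool_pos: [0.4862, 0.1048, 0.2482]
tool_rot: [-3.141, -0.101, 1.652]
contact_force: [0.5, 0.0, -3.1]
gripper_width: 0.0221
grip_force: 79.1
```

Request:
{"method": "play_rows", "body": {"series": [[[1,0,-2,0,0,0,0],[1,0,-4,0,0,0,0],[1,0,-4,0,0,0,0]]]}}

```text
time: 7.05
tool_pos: [0.4861, 0.1009, 0.2485]
tool_rot: [3.141, -0.101, 1.652]
contact_force: [0.3, 3.9, -2.8]
gripper_width: 0.0219
grip_force: 79.1
```

Request:
{"method": "play_rows", "body": {"series": [[[1,0.3,-4.2,1.6,0,0,0],[1,0.7,-8.4,3.1,0,0,0],[1,1,-12.6,4.6,0,0,0],[1,1.3,-16.8,5.9,0,0,0],[1,1.6,-21,7.2,0,0,0]]]}}

```text
time: 7.47
tool_pos: [0.4877, 0.0792, 0.2557]
tool_rot: [3.142, -0.1, 1.652]
contact_force: [0.7, 3.4, -1.1]
gripper_width: 0.0221
grip_force: 79.1
```

Request:
{"method": "play_rows", "body": {"series": [[[1,0.3,-4.1,1.2,0,0,0],[1,0.7,-8.2,2.3,0,0,0],[1,1,-12.3,3.3,0,0,0],[1,1.3,-16.4,4.2,0,0,0],[1,1.6,-20.5,5,0,0,0]]]}}

```text
time: 7.88
tool_pos: [0.4893, 0.0587, 0.2606]
tool_rot: [-3.142, -0.1, 1.652]
contact_force: [0.5, 2.2, -2.2]
gripper_width: 0.0222
grip_force: 79.1
```

```bash
python3 - <<'E'
from h import *
look("t7")
f=np.load("pics/t7.npz");q=S(cloud("top",f['d']));g=gold(f['p']);U=np.arange(640)[None]+0*f['d']
k=g&(U<140)&(U>40);c,l,st,ce=cv2.connectedComponentsWithStats(k.astype(np.uint8))
for i in range(1,c):
    if st[i,4]>15:print(st[i],np.median(q[l==i],0).round(1))
E
```

```text
[0.4893 0.0587 0.2606] [-3.142 -0.1    1.652] [ 0.5  2.2 -2.2]
[ 79 296   9  32 139] [-2.000e-01  7.490e+01  3.048e+02]
[ 93 300   9  21 163] [ -0.5  57.7 295. ]
```

View pics/t7.png

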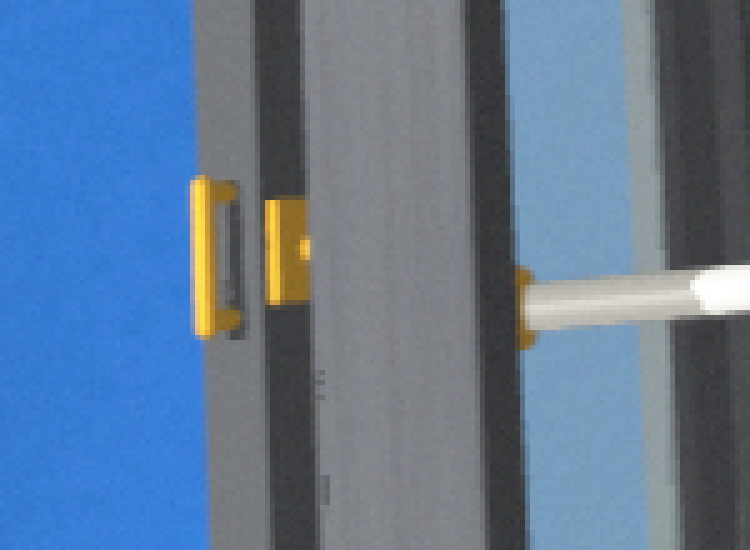

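The strike bar at crop (203,258) has come in to screen y≈75, so the sash is at about 0.33 rad. The hook is holding; I continue along the arc.

Request:
{"method": "play_rows", "body": {"series": [[[1,0.3,-4.1,0.8,0,0,0],[1,0.7,-8.2,1.4,0,0,0],[1,1,-12.3,2,0,0,0],[1,1.3,-16.4,2.4,0,0,0],[1,1.6,-20.5,2.8,0,0,0]]]}}

```text
time: 8.35
tool_pos: [0.4908, 0.0382, 0.2633]
tool_rot: [-3.141, -0.1, 1.652]
contact_force: [0.7, 3.1, -2.5]
gripper_width: 0.0223
grip_force: 79.0
```

Request:
{"method": "play_rows", "body": {"series": [[[1,0.3,-4,0.2,0,0,0],[1,0.6,-8,0.4,0,0,0],[1,0.9,-12,0.5,0,0,0],[1,1.2,-16,0.5,0,0,0],[1,1.2,-16,0.5,0,0,0]]]}}

```text
time: 8.77
tool_pos: [0.4921, 0.0214, 0.2637]
tool_rot: [-3.141, -0.1, 1.651]
contact_force: [-0.4, 0.4, -2.7]
gripper_width: 0.0224
grip_force: 79.1
```

Request:
{"method": "play_rows", "body": {"series": [[[1,0.2,-2,0,0,0,0],[1,0.3,-4,0,0,0,0],[1,0.5,-6,-0.1,0,0,0],[1,0.6,-8,-0.2,0,0,0],[1,0.8,-10,-0.3,0,0,0]]]}}

```text
time: 9.18
tool_pos: [0.4928, 0.0126, 0.2635]
tool_rot: [3.142, -0.1, 1.652]
contact_force: [-1.1, 2.9, -2.7]
gripper_width: 0.0219
grip_force: 79.1
```

Request:
{"method": "play_rows", "body": {"series": [[[1,0.1,-1.2,0,0,0,0],[1,0.2,-2.4,-0.1,0,0,0],[1,0.3,-3.6,-0.2,0,0,0],[1,0.4,-4.8,-0.3,0,0,0],[1,0.5,-6,-0.4,0,0,0]]]}}

```text
time: 9.6
tool_pos: [0.4934, 0.0072, 0.2632]
tool_rot: [3.141, -0.101, 1.652]
contact_force: [0.3, 3.7, -3.1]
gripper_width: 0.0218
grip_force: 79.0
```

Request:
{"method": "play_rows", "body": {"series": [[[1,0.1,-1,0,0,0,0],[1,0.2,-2,-0.1,0,0,0],[1,0.3,-3,-0.2,0,0,0],[1,0.3,-4,-0.3,0,0,0],[1,0.4,-5,-0.4,0,0,0]]]}}

```text
time: 10.02
tool_pos: [0.4938, 0.0018, 0.2627]
tool_rot: [3.142, -0.101, 1.652]
contact_force: [-0.5, 6.6, -2.3]
gripper_width: 0.022
grip_force: 79.0
```

Request:
{"method": "play_rows", "body": {"series": [[[1,0.1,-1,-0.1,0,0,0],[1,0.2,-2,-0.2,0,0,0],[1,0.2,-3,-0.3,0,0,0]]]}}

```text
time: 10.27
tool_pos: [0.494, 0.0011, 0.2626]
tool_rot: [3.141, -0.103, 1.654]
contact_force: [1.0, 13.1, -2.4]
gripper_width: 0.0221
grip_force: 79.0
```

Request:
{"method": "play_rows", "body": {"series": [[[1,0,-0.5,0,0,0,0],[1,0.1,-1,-0.1,0,0,0]]]}}

```text
time: 10.43
tool_pos: [0.4941, 0.0002, 0.2625]
tool_rot: [3.141, -0.103, 1.654]
contact_force: [1.1, 11.8, -3.5]
gripper_width: 0.0225
grip_force: 79.0
```

Request:
{"method": "play_rows", "body": {"series": [[[1,0,-0.5,0,0,0,0],[1,0.1,-1,-0.1,0,0,0]]]}}

```text
time: 10.6
tool_pos: [0.4942, -0.0015, 0.2624]
tool_rot: [3.141, -0.102, 1.654]
contact_force: [0.1, 8.3, -2.5]
gripper_width: 0.0222
grip_force: 79.0
```

Request:
{"method": "play_rows", "body": {"series": [[[1,0,-0.5,0,0,0,0],[1,0.1,-1,-0.1,0,0,0]]]}}

```text
time: 10.77
tool_pos: [0.4942, -0.0036, 0.2622]
tool_rot: [3.141, -0.101, 1.653]
contact_force: [-0.6, 5.6, -2.5]
gripper_width: 0.0221
grip_force: 79.0
```

Request:
{"method": "play_rows", "body": {"series": [[[1,0,-0.5,0,0,0,0],[1,0.1,-1,-0.1,0,0,0]]]}}

```text
time: 10.93
tool_pos: [0.4943, -0.0058, 0.262]
tool_rot: [-3.142, -0.1, 1.651]
contact_force: [-0.0, 1.3, -2.7]
gripper_width: 0.0223
grip_force: 79.1
```

Request:
{"method": "play_rows", "body": {"series": [[[1,0,-0.5,0,0,0,0],[1,0.1,-1,-0.1,0,0,0]]]}}

```text
time: 11.1
tool_pos: [0.4944, -0.0063, 0.2619]
tool_rot: [3.142, -0.101, 1.652]
contact_force: [0.0, 4.3, -2.3]
gripper_width: 0.0222
grip_force: 79.1
```

Request:
{"method": "play_rows", "body": {"series": [[[1,0,-0.5,0,0,0,0],[1,0.1,-1,-0.1,0,0,0]]]}}

```text
time: 11.27
tool_pos: [0.4946, -0.0064, 0.2619]
tool_rot: [3.141, -0.102, 1.652]
contact_force: [-0.2, 8.3, -3.3]
gripper_width: 0.0221
grip_force: 79.0
```

Request:
{"method": "play_rows", "body": {"series": [[[1,0,-0.5,0,0,0,0],[1,0,-0.5,0,0,0,0],[1,0,1,0,0,0,0],[1,0,2.5,0,0,0,0],[1,0,2.5,0,0,0,0]]]}}

```text
time: 11.68
tool_pos: [0.4946, -0.0055, 0.2617]
tool_rot: [-3.142, -0.099, 1.651]
contact_force: [-0.7, -1.1, -2.9]
gripper_width: 0.0221
grip_force: 79.1
```

```bash
python3 - <<'E'
from h import *
look("t8")
f=np.load("pics/t8.npz");q=S(cloud("top",f['d']));g=gold(f['p']);U=np.arange(640)[None]+0*f['d']
k=g&(U<200)&(U>40);c,l,st,ce=cv2.connectedComponentsWithStats(k.astype(np.uint8))
for i in range(1,c):
    if st[i,4]>8:print(st[i],np.median(q[l==i],0).round(1))
cv2.imwrite("pics/t8.png",cv2.resize(np.ascontiguousarray(f['p'][260:380,90:250,::-1]),None,fx=5,fy=5,interpolation=0))
E
```

```text
[ 0.4946 -0.0055  0.2617] [-3.142 -0.099  1.651] [-0.7 -1.1 -2.9]
[143 293  48  34 547] [-16.9 -47.2 296.8]
```

View pics/t8.png

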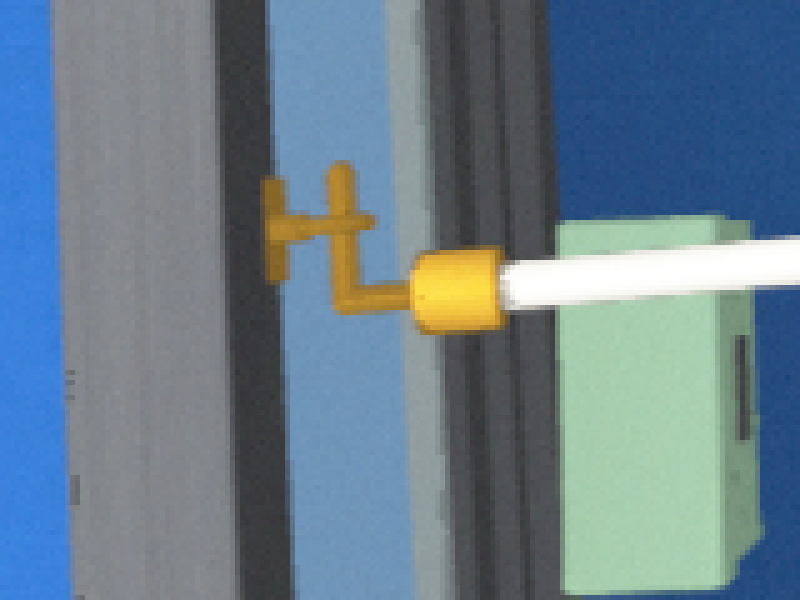

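The sash is shut, and the ring (crop 295–375, 222) surrounds the pin at u≈342, slightly to the room side. I nudge the pin 1.5 mm in to centre it, then draw it out.

Request:
{"method": "play_rows", "body": {"series": [[[1,0,1.5,0,0,0,0],[1,0,1.5,0,0,0,0],[1,-4,1.2,0,0,0,0],[1,-8,0.9,0,0,0,0],[1,-12,0.6,0,0,0,0]]]}}

```text
time: 12.15
tool_pos: [0.482, -0.0043, 0.2617]
tool_rot: [-3.141, -0.1, 1.652]
contact_force: [-0.6, 0.7, -3.8]
gripper_width: 0.022
grip_force: 79.1
```

Request:
{"method": "play_rows", "body": {"series": [[[1,-6,-0.5,0,0,0,0],[1,-12,-1,0,0,0,0],[1,-18,-1.4,0,0,0,0],[1,-24,-1.9,0,0,0,0],[1,-30,-2.4,0,0,0,0]]]}}

```text
time: 12.57
tool_pos: [0.4519, -0.0067, 0.2619]
tool_rot: [3.141, -0.1, 1.652]
contact_force: [0.2, 0.1, -2.4]
gripper_width: 0.0221
grip_force: 79.1
```

```bash
python3 - <<'E'
from h import *
look("t9")
f=np.load("pics/t9.npz");q=S(cloud("top",f['d']));g=gold(f['p']);U=np.arange(640)[None]+0*f['d']
k=g&(U<200)&(U>40);c,l,st,ce=cv2.connectedComponentsWithStats(k.astype(np.uint8))
for i in range(1,c):
    if st[i,4]>8:print(st[i],np.median(q[l==i],0).round(1),q[l==i][:,0].min(),q[l==i][:,0].max(),q[l==i][:,1].min())
E
```

```text
[ 0.4519 -0.0067  0.2619] [ 3.141 -0.1    1.652] [ 0.2  0.1 -2.4]
[143 296  21  20 120] [ -0.6 -12.4 296.2] -14.017970845141166 13.343704155292732 -38.1957403996238
[156 323  35  34 441] [-61.9 -53.8 296.9] -75.52702595406433 -9.987666287642503 -258.72012946997717
```

Request:
{"method": "play_rows", "body": {"series": [[[1,0,-20,0,0,0,0],[1,0,-50,0,0,0,0],[1,0,-80,0,-0.03,-0.002,0],[1,0,-110,0,-0.07,-0.005,0],[1,0,-140,0,-0.1,-0.008,0]]]}}

```text
time: 13.03
tool_pos: [0.4524, -0.148, 0.262]
tool_rot: [3.142, 0.002, 1.652]
contact_force: [0.8, -0.6, -2.9]
gripper_width: 0.0221
grip_force: 79.1
```

Request:
{"method": "play_rows", "body": {"series": [[[1,15,-5,-15,0,0,-0.06],[1,40,-10,-40,0,0,-0.14],[1,65,-20,-65,0,0,-0.22],[1,85,-30,-90,0,0,-0.3],[1,97,-32,-110,0,0,-0.361]]]}}

```text
time: 13.45
tool_pos: [0.5506, -0.1804, 0.1495]
tool_rot: [-3.141, -0.0, 1.285]
contact_force: [-0.8, -1.0, -3.1]
gripper_width: 0.0222
grip_force: 79.1
```

Request:
{"method": "play_rows", "body": {"series": [[[1,0,0,-25,0,0,0],[1,0,0,-55,0,0,0],[1,0,0,-80,0,0,0],[1,0,0,-100,0,0,0],[1,0,0,-100,0,0,0]]]}}

```text
time: 13.87
tool_pos: [0.5465, -0.178, 0.0474]
tool_rot: [-3.134, -0.001, 1.291]
contact_force: [-1.1, 0.7, -3.3]
gripper_width: 0.0222
grip_force: 79.1
```

```bash
python3 - <<'E'
from h import *
p,d,g,q=look("t10");P=cloud("top",d);s=read_state();print(s['torque'].round(2))
U=np.arange(640)[None]+0*d
w=(p.min(2)>150)&(P[...,2]<.12)&(P[...,2]>.02);w[:215]=0;w[:,:285]=0;w[340:]=0
k=cv2.erode(w.astype(np.uint8),np.ones((3,3)))>0
for u in range(300,560,20):
    m=k&(abs(U-u)<10)
    if m.sum()>5:print(u,np.median(P[m],0).round(4))
k=g&(U>270)&(U<340);k[:180]=0;print("gold",np.median(P[k],0))
E
```

```text
[ 0.5465 -0.178   0.0474] [-3.134e+00 -1.000e-03  1.291e+00] [-1.1  0.7 -3.3]
[ 0.02 -0.02  0.01]
320 [0.6055 0.0234 0.0572]
340 [ 0.5955 -0.0098  0.0572]
360 [ 0.5838 -0.0487  0.0569]
380 [ 0.5733 -0.0875  0.057 ]
400 [ 0.5682 -0.1086  0.0577]
gold [0.61813401 0.05835098 0.05768672]
```

Request:
{"method": "play_rows", "body": {"series": [[[1,0,0,-12,0,0,0],[1,0,0,-24,0,0,0],[1,0,0,-32,0,0,0],[1,0,0,-35,0,0,0],[1,0,0,-36,0,0,0]]]}}

```text
time: 14.33
tool_pos: [0.5492, -0.1785, 0.0152]
tool_rot: [-3.141, -0.0, 1.291]
contact_force: [-0.6, 0.2, -2.3]
gripper_width: 0.0221
grip_force: 79.3
```

Request:
{"method": "play_rows", "body": {"series": [[[1,0,0,-1,0,0,0],[1,0,0,-2,0,0,0],[1,0,0,-2.5,0,0,0],[1,0,0,-2.5,0,0,0]]]}}

```text
time: 14.67
tool_pos: [0.5498, -0.1787, 0.0136]
tool_rot: [3.141, 0.0, 1.291]
contact_force: [-0.7, -0.8, -3.2]
gripper_width: 0.022
grip_force: 79.3
```

Request:
{"method": "play_rows", "body": {"series": [[[1,0,0,-1.5,0,0,0],[1,0,0,-3,0,0,0],[1,0,0,-4,0,0,0],[1,0,0,-5,0,0,0],[1,0,0,-5,0,0,0]]]}}

```text
time: 15.08
tool_pos: [0.5496, -0.1786, 0.0082]
tool_rot: [-3.141, 0.0, 1.291]
contact_force: [-0.1, -0.0, -2.4]
gripper_width: 0.022
grip_force: 79.2
```

Request:
{"method": "play_rows", "body": {"series": [[[1,0,0,-0.5,0,0,0],[1,0,0,-1,0,0,0],[1,0,0,-1,0,0,0]]]}}

```text
time: 15.33
tool_pos: [0.5496, -0.1786, 0.0081]
tool_rot: [-3.142, 0.0, 1.291]
contact_force: [-4.4, 0.5, 7.7]
gripper_width: 0.0221
grip_force: 80.7
```

```bash
python3 - <<'E'
from h import *
p,d,g,q=look("t11");P=cloud("top",d)
U=np.arange(640)[None]+0*d
k=g&(U>270)&(U<340);k[:180]=0;print("hook gold",np.median(P[k],0),P[k].max(0))
p0,d0=(lambda f:(f['p'],f['d']))(np.load("pics/top0.npz"))
w=(p.min(2)>150)&(P[...,2]<.12);w[:215]=0;w[:,:285]=0;w[340:]=0
for u in range(320,400,20):
    m=w&(abs(U-u)<10);print(u,np.median(P[m],0).round(4),np.median(cloud("top",d0)[m],0).round(4))
k=g&(U<200);print("eye",S(np.median(P[k],0)))
E
```

```text
[ 0.5496 -0.1786  0.0081] [-3.142  0.     1.291] [-4.4  0.5  7.7]
hook gold [0.62097889 0.05745753 0.01851418] [0.66239927 0.0821309  0.02579567]
320 [0.6081 0.0248 0.0172] [0.608  0.0248 0.017 ]
340 [ 0.5979 -0.0118  0.0172] [ 0.5975 -0.0116  0.0174]
360 [ 0.5867 -0.0523  0.017 ] [ 0.5867 -0.0522  0.0171]
380 [ 0.5744 -0.0929  0.0173] [ 0.5744 -0.0932  0.0172]
eye [  1.7909459  -10.60154363 294.41679228]
```

The pole is flat, back at its original spot and still held. Now I open the gripper and rise clear.

Request:
{"method": "play_rows", "body": {"series": [[[0.6,0,0,0,0,0,0],[0.3,0,0,0,0,0,0],[0,0,0,0,0,0,0],[0,0,0,0,0,0,0],[0,0,0,0,0,0,0]]]}}

```text
time: 15.8
tool_pos: [0.5496, -0.1786, 0.0073]
tool_rot: [3.142, -0.0, 1.291]
contact_force: [-0.4, 0.2, 0.2]
gripper_width: 0.0806
grip_force: 0.0
```

Request:
{"method": "play_rows", "body": {"series": [[[0,0,0,0,0,0,0],[0,0,0,10,0,0,0],[0,0,0,30,0,0,0],[0,0,0,60,0,0,0],[0,0,0,95,0,0,0]]]}}

```text
time: 16.22
tool_pos: [0.5485, -0.1781, 0.1027]
tool_rot: [-3.139, -0.001, 1.291]
contact_force: [1.2, -0.3, 0.5]
gripper_width: 0.0852
grip_force: 0.0
```

Request:
{"method": "play_rows", "body": {"series": [[[0,0,0,30,0,0,0],[0,0,0,60,0,0,0],[0,0,0,60,0,0,0],[0,0,0,60,0,0,0],[0,0,0,60,0,0,0]]]}}

```text
time: 16.63
tool_pos: [0.5493, -0.1786, 0.1624]
tool_rot: [-3.142, 0.0, 1.291]
contact_force: [0.5, -1.0, -1.1]
gripper_width: 0.0856
grip_force: 0.0
```

```bash
python3 - <<'E'
from h import *
p,d,g,q=look("t12");cv2.imwrite("pics/end.png",p[:,:,::-1])
E
```

```text
[ 0.5493 -0.1786  0.1624] [-3.142  0.     1.291] [ 0.5 -1.  -1.1]
```

View pics/end.png

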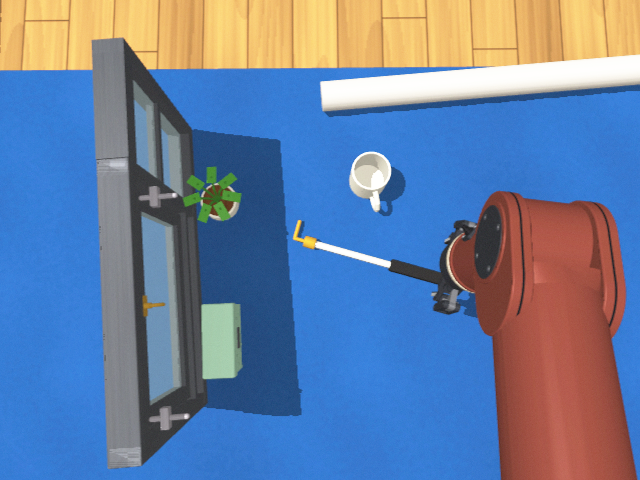

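The sash is shut, with the eye at (150,305) inside the frame. The pole lies flat with its hook at (298,232), and the box, plant and mug haven't moved.

```bash
python3 -c "
from bench import *
print(hand_in())"
```

```text
the job is handed in; nothing more can be done
None
```

The job is handed in: I drew the sash in until the catch clicked and it stayed shut, unhooked the pole and laid it flat where it had been, and left the box, plant and mug where they stood.

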